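# Screw the lid of the reference-sphere canister down snug

### The job

Close the canister that stands in the chuck: put the teal lid straight on its neck, marks in line, and screw it down clockwise until it goes snug on the orange seal ring. Stop there, do not force or overtighten it, then let go of it and leave the other things on the granite where they are.

Things in the scene. Friction and masses are not known exactly. Their poses are not given: they have to be found in the camera images.
- lid: Loose teal screw lid, about 130 g, standing on its skirt on the work surface, handle up. Origin: centre of its underside (lower edge of the skirt); z up, x along the handle as it starts. Skirt 69 mm outside, 63 mm inside diameter; the flat top lies 22 mm above the origin, the underside of that top 18 mm above it. It stays tight by friction when let go.
- grip (a point): Middle of the lid's black bar handle (white line along it), 37 mm above the lid's origin: 44 mm long (its x), 20 mm wide (its y: grip across this), from 22 to 52 mm above the lid's origin. The handle turns the lid through a torsion spring, 6 N m per rad: its lead over the lid's white mark shows the moment. Snug is a moment of 0.35 to 0.55 N m, a lead of about 0.08 rad.
- stud (a point): One of three steel studs inside the lid's skirt, 5 mm thick, pointing inward to a radius of 27 mm, at 0 (this one), 120 and 240 degrees from the lid's x axis; stud centres are 4 mm above the lid's origin.
- white_mark (a point): White mark on the edge of the lid's top over the stud at 0 degrees (lid +x, radius 34.5 mm); like marks at 120 and 240 degrees.
- canister: Fixed: steel three-jaw chuck (100 mm diameter, teal foot of 124 mm) holding an aluminium canister, 115 mm high in all. Origin: centre of the foot on the work surface, z up. The neck is 51 mm in diameter, with three ramps (a three-start thread) out to 60 mm; between them are three gaps for the lid's studs.
- red_mark (a point): Red mark on the canister (35 mm below the rim) and chuck at a gap, at 0 degrees from the canister's x axis; also at 120 and 240. With white marks over red ones (any of the three ways) the studs drop through the gaps, with 0.2 rad to spare clockwise, 0.4 rad anticlockwise; else the lid stays 3 to 12 mm too high, on the ramps.
- ramp (a point): Middle of one of three dark ramps on the neck. Turning the lid clockwise seen from above (yaw falling), its studs come under the ramps 0.3 rad from the marks and bite 0.4 to 1.1 rad from them, depending on the seal; then the ramps pull the lid down 5 mm per rad and the moment rises steadily, snug about 0.13 rad (handle: 0.2 rad) after the bite. Hard stop 1.4 rad from the marks.
- mouth (a point): Centre of the neck's rim, 115 mm above the work surface. An orange springy seal ring (44 mm diameter, 25 N per mm) stands 2.6 to 5.8 mm proud of it, differently each time. A lid let down with marks in line rests on the seal, its origin 12.2 to 15.4 mm below this point, and turns freely until the ramps bite. Snug is 8 to 22 N on the ramps; over 34 N spoils them.
- ring_gauge: Bystander, loose: steel ring gauge, 64 mm diameter, 22 mm high. Origin: centre of its underside.
- vblock: Bystander, loose: dark steel V-block, 60 x 44 mm, about 38 mm high. Origin: centre of its underside.
- stylus_box: Bystander, loose: grey stylus box with a yellow lid, 70 x 48 x 30 mm. Origin: centre of its underside.
Not all that is in view belongs to the job. There is more than one size of the lid; the one meant has the size given above.

How it is judged:
On the way:
1. the lid is down over the neck with its studs past the ramps, resting level on the seal (horizontal distance between lid and mouth below 0.004 m and z of lid in the frame of mouth below -0.0105 m and angle between lid's own z axis and vertical below 0.08 rad), for 0.2 s.
At the end, for the whole second after the job is handed in: The lid is level (within 0.06 rad) on the canister's neck, centred within 4 mm, its origin at least 10.5 mm below the rim, at rest and released, and held snug by the ramps: the force between lid and canister is 8 to 22 N (contact force between lid and canister between 8 and 22 N and horizontal distance between lid and mouth below 0.004 m and z of lid in the frame of mouth below -0.0105 m and angle between lid's own z axis and vertical below 0.06 rad and linear speed of lid below 0.02 m/s); the robot touches nothing.
It fails at once if the lid is forced or overtightened: more than 34 N between lid and canister (contact force between lid and canister above 34 N).
It fails at once if a bystander is moved more than 20 mm (distance of any of ring_gauge, vblock, stylus_box from where it was at the start of the episode above 0.02 m).
It also fails if it takes over 64 s, if anything falls off the work surface, if the arm or the gripper's body presses on something with over 40 N, if the wrist force passes 120 N, or if a joint passes its speed limit or range.

### The arm

A 6-joint arm with a two-finger parallel gripper is mounted at the origin on the work surface. World frame = base frame: x ahead of the robot, y to its left, z up, the work surface at z = 0. Lengths are in m, angles in rad, forces in N, time in s.
With the tool pointing down it reaches from about 0.4 to 0.825 m from the base axis. Payload 7 kg.
Tool frame: the origin (TCP) lies between the finger pads; the fingertips stand 22 mm ahead of it and the grasp point (between the pads) lies 3 mm ahead of it; z points along the fingers, y is the direction in which the jaws open and shut (so a half turn about z gives the same grasp; the last joint's range is limited). The gripper opens to 85 mm and grips with 20 to 120 N. Pads are 22 mm wide; open, the fingers measure 114 mm over their backs; the gripper's body (76 mm by 85 mm) begins 54 mm behind the grasp point. The pads swing forward as they close: fully open they stand 13 mm farther back than shut.
Start: joints at [1.603, 0.359, 0.012, 0, -1.224, -0.288], TCP at [0.171, 0.653, 0.253] pointing down, gripper open.
Joint ranges: [-3.07, 3.07], [-1.43, 2.12], [-1.02, 1.25], [-3.03, 1.67], [-3.05, -0], [-3.03, 3.03]. Speed limits (rad/s): [2.39, 2.39, 3.01, 3.14, 3.14, 3.14].

### API

Orientations are given as a rotation vector (axis times angle).
In Python, from rig import arm, jaws, solver, imaging gives the robot as it stands. The module is installed in compiled form; this text tells all that it offers. Calls block until the motion is done:
- arm.move_pose(position, orientation): joint-space move of the TCP to a pose.
- arm.move_straight(position, rate=0.15, orientation=None): straight line of the TCP; orientation=None keeps the orientation; rate is the mean speed in m/s.
- arm.movej(angles): joint-space move.
- jaws.move_gripper(opening, strength=None): opening from 0.0 (shut) to 1.0 (fully open); strength is the grip in N (None keeps the last); returns when the fingers have stopped.
- arm.sleep(seconds).
- solver.inverse_kinematics(position, orientation): joint angles nearest the present ones, or None.
- arm.observe(): the state.
- imaging.read_camera(name): name is "side" or "top"; returns the picture (400x640x3 uint8, red, green, blue); there is no depth.
- imaging.calibration(name): a dict with "fx", "fy", "cx", "cy" (pixels), "k1" (the pictures are not rectified: a ray, as slopes to the right and down, at radius r is drawn at 1 + k1 r^2 times it, then the intrinsics apply), "eye" and "rotation" of the camera in the world. Camera axes: x right, y up, looking along -z (the intrinsics and any distortion apply to the point x, -y, -z); pixel columns grow to the right and rows downward; lengths in m; the calibration is good to about 2 mm. A picture is of the moment at which its call begins. calibration takes no time and is no camera call.
A pose or a line that the arm cannot do raises arm.MotionError and nothing moves.
- arm.finish_job(): hands the job in, once; it reports no verdict.
The state is a dict: "time": time; "qpos": joint angles; "dq": joint speeds; "tau": joint torques, N m; "ee_pos": TCP position; "ee_rot": TCP orientation; "wrist_force": force on the tool from outside, world axes, zero at the start; "ft_torque": the same for the moment, N m; "grip_width": opening from 0.0 (shut) to 1.0 (fully open).
Only numpy, scipy, OpenCV 4.12 (cv2) and the standard library are available. Lean on these libraries where they do the work, as an engineer would, in place of code of your own. Each camera call takes 0.05 s, during which the arm holds its last target.

## Working session

There is one attempt and no reset: what is moved stays moved. The work goes in short steps, each a Python script; the robot and the scene stay as the last script left them, time stands still between calls to the robot, and variables do not carry over. Pictures are saved under pics/ and viewed, and the job is handed in when it is done.

```bash
mkdir -p pics; python3 - <<'E'
from rig import arm,jaws,solver,imaging
import cv2
for n in("side","top"):
    im=imaging.read_camera(n); cv2.imwrite(f"pics/{n}0.png",im[:,:,::-1]); print(n,imaging.calibration(n))
s=arm.observe(); print(s)
E
```

```text
side {'fx': 466.1162559188508, 'fy': 466.1162559188508, 'cx': 328.6893792817789, 'cy': 201.44741101419044, 'k1': 0.03639212662486329, 'eye': array([ 0.12937884, -0.90662028,  0.62889928]), 'rotation': array([ 1.02934528, -0.20253331, -0.39895958])}
top {'fx': 485.9426931517386, 'fy': 485.9426931517386, 'cx': 321.32283106290123, 'cy': 198.19326477650125, 'k1': -0.06664747033764312, 'eye': array([ 0.24247129, -0.03353214,  1.24326083]), 'rotation': array([ 0.17517136, -0.17812845, -1.64415522])}
{'time': 0.1, 'qpos': array([ 1.60310740e+00,  3.59316684e-01,  1.11361502e-02, -3.14679606e-04,
       -1.22408426e+00, -2.88093142e-01]), 'dq': array([ 1.41920293e-03, -2.52560586e-04,  1.94290290e-03,  1.59989291e-03,
       -6.71458735e-04,  4.79075741e-05]), 'tau': array([-2.18594010e-03, -5.84763551e+01,  2.94109815e+01,  6.95464969e+00,
       -3.18035469e-03,  3.68099833e-06]), 'ee_pos': array([0.17070117, 0.65264387, 0.25244908]), 'ee_rot': array([ 3.11442942e+00, -4.00663106e-01, -9.08122932e-05]), 'wrist_force': array([ 0.14687614,  0.17333312, -0.13611058]), 'ft_torque': array([-0.00499852, -0.0140683 , -0.00329449]), 'grip_width': 0.9996171520817525}
```

View pics/side0.png

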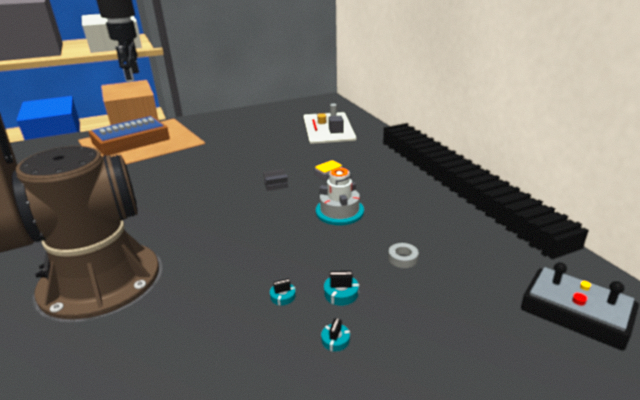

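View pics/top0.png

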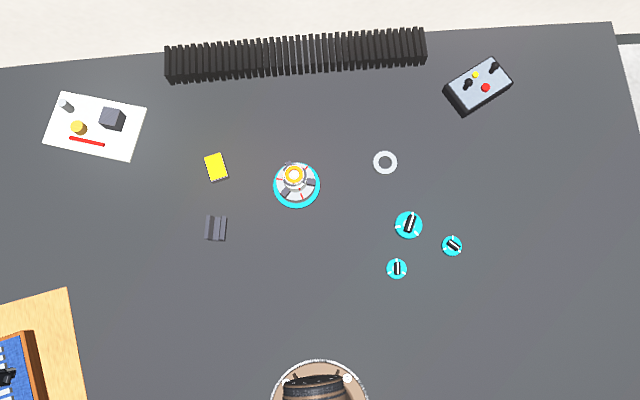

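The top view shows three teal lids at (408,225), (452,246) and (397,268). The canister is at (296,183), the ring at (385,162), the V-block at (216,228) and the box at (216,167). Next I'll zoom in and measure.

```bash
cat > h.py <<'E'
import numpy as np,cv2
from scipy.spatial.transform import Rotation as R
from rig import arm,jaws,solver,imaging
def cam(n):
    c=imaging.calibration(n); return c,R.from_rotvec(c['rotation']).as_matrix()
def ray(n,uv):
    c,M=cam(n); d=np.array([(uv[0]-c['cx'])/c['fx'],(uv[1]-c['cy'])/c['fy']]); p=d.copy()
    for _ in range(20): p=d/(1+c['k1']*(p@p))
    v=M@np.array([p[0],-p[1],-1.]); return np.array(c['eye']),v/np.linalg.norm(v)
def plane(n,uv,z):
    e,v=ray(n,uv); return e+v*(z-e[2])/v[2]
def proj(n,P):
    c,M=cam(n); q=M.T@(np.asarray(P)-c['eye']); p=np.array([q[0],-q[1]])/-q[2]
    p=p*(1+c['k1']*(p@p)); return np.array([c['cx']+c['fx']*p[0],c['cy']+c['fy']*p[1]])
def tri(u1,u2):
    e1,a=ray('side',u1); e2,b=ray('top',u2)
    s=np.linalg.lstsq(np.c_[a,-b],e2-e1,rcond=None)[0]; p,q=e1+s[0]*a,e2+s[1]*b
    return (p+q)/2,np.linalg.norm(p-q)
def crop(n,im,uv,w,h,k,name):
    u,v=int(uv[0])-w//2,int(uv[1])-h//2
    cv2.imwrite(name,cv2.resize(im[v:v+h,u:u+w,::-1],None,fx=k,fy=k,interpolation=cv2.INTER_CUBIC)); print(name,'origin',u,v,'k',k)
E
python3 - <<'E'
from h import *
a=cv2.imread('pics/top0.png')[:,:,::-1];b=cv2.imread('pics/side0.png')[:,:,::-1]
for n,im in(('top',a),('side',b)):
    hsv=cv2.cvtColor(np.ascontiguousarray(im),cv2.COLOR_RGB2HSV)
    m=cv2.inRange(hsv,(82,100,60),(100,255,255))
    nn,l,st,ce=cv2.connectedComponentsWithStats(m)
    for i in range(1,nn):
        if st[i,4]>30:
            cn=cv2.findContours((l==i).astype(np.uint8),0,2)[0][0]
            pts=cv2.convexHull(cn)[:,0,:]; P=np.array([plane(n,p,.02)[:2] for p in pts]); 
            el=cv2.fitEllipse((P*1e4).astype(np.float32)); print(n,st[i],ce[i],np.array(el[0])/1e4,np.array(el[1])/1e4)
ims=[]
a4=cv2.imread('pics/top0.png');b4=cv2.imread('pics/side0.png')
def c(im,u,v): return cv2.resize(im[v-35:v+35,u-35:u+35],(390,290 if 0 else 390),interpolation=cv2.INTER_CUBIC)
cv2.imwrite('pics/z0.png',np.hstack([c(a4,408,225),c(a4,296,183)]))
cv2.imwrite('pics/z1.png',np.hstack([c(b4,340,285),c(b4,340,190)]))
E
```

```text
top [273 166  47  43 445] [297.41573034 193.08314607] [0.55959966 0.01563382] [0.12215145 0.12290092]
top [394 211  29  28 412] [407.89320388 225.31796117] [ 0.43170962 -0.26218137] [0.06967556 0.07252435]
top [441 236  21  20 226] [450.77433628 245.75221239] [ 0.36937881 -0.36525667] [0.05030106 0.05437874]
top [386 258  21  21 233] [395.97854077 268.51502146] [ 0.3241575  -0.21902034] [0.05134266 0.05222344]
side [315 202  50  24 459] [339.4204793  216.62309368] [ 0.55539932 -0.00255376] [0.12392808 0.14627246]
side [323 277  36  29 561] [339.99465241 293.6969697 ] [ 0.42776924 -0.2726853 ] [0.06978138 0.09359518]
side [351 277   7   8  37] [354.02702703 280.64864865] [ 0.46200181 -0.2629426 ] [0.01441702 0.02563179]
side [269 286  27  20 312] [282.11858974 296.36538462] [ 0.32122915 -0.23423442] [0.05227516 0.06695754]
side [333 324  18  28 288] [341.55902778 339.74305556] [ 0.37446021 -0.38626787] [0.02933289 0.06427099]
side [320 327  12  23 174] [325.42528736 338.        ] [ 0.35127837 -0.37447996] [0.01849354 0.05045447]
```

View pics/z0.png

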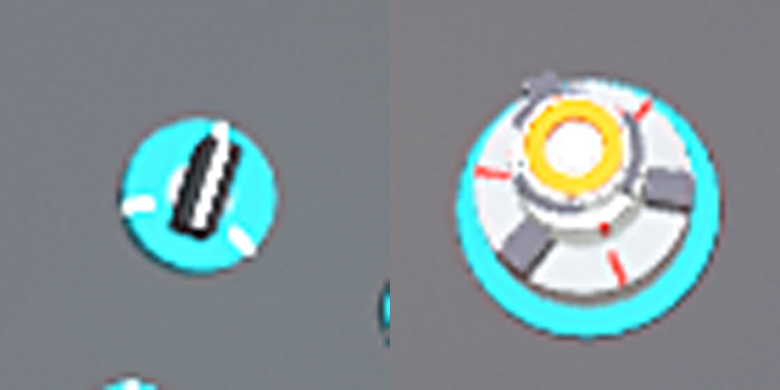

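View pics/z1.png

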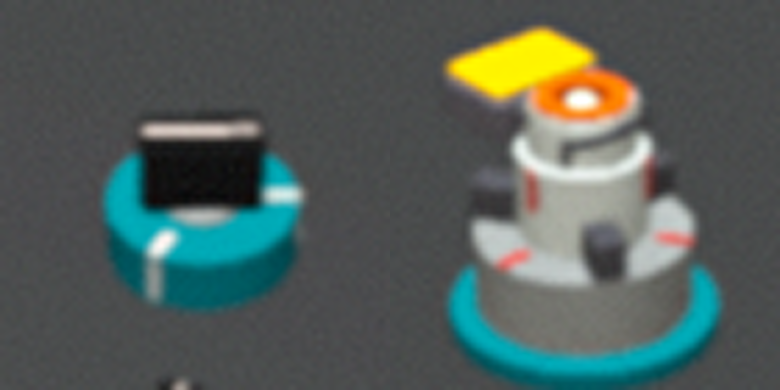

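The big lid at (408,225) measures about 70 mm, so it is the right one. Its 0° white mark is at the handle's upper end, near (410,212). The canister's orange seal is near (294,174), and its red marks are near (305,163), (284,179) and (302,196).

```bash
python3 - <<'E'
from h import *
T=cv2.imread('pics/top0.png')[:,:,::-1].copy();S=cv2.imread('pics/side0.png')[:,:,::-1].copy()
def comps(im,lo,hi,box,mn=3):
    hsv=cv2.cvtColor(im,cv2.COLOR_RGB2HSV); m=cv2.inRange(hsv,lo,hi)
    k=np.zeros_like(m);k[box[1]:box[3],box[0]:box[2]]=1;m*=k
    n,l,s,c=cv2.connectedComponentsWithStats(m)
    return [(s[i,4],c[i],np.argwhere(l==i)[:,::-1]) for i in range(1,n) if s[i,4]>=mn]
# orange
for n,im in(('top',T),('side',S)):
    for a,c,p in comps(im,(5,150,150),(28,255,255),(270,150,322,210) if n=='top' else (325,165,355,185)):
        if a>10:
            h=cv2.convexHull(p.astype(np.int32));P=np.array([plane(n,q,.119)[:2] for q in h[:,0]])
            el=cv2.fitEllipse((P*1e4).astype(np.float32));print(n,'orange',a,c,np.array(el[0])/1e4,np.array(el[1])/1e4)
            if n=='top':uo=h[:,0].mean(0)
for n,im,b in(('top',T,(265,155,330,215)),('side',S,(310,165,370,225))):
    for lo,hi in (((0,90,80),(4,255,255)),((168,90,80),(180,255,255))):
        for a,c,p in comps(im,lo,hi,b,2): print(n,'red',a,c,[np.round(plane(n,c,z)[:2],4) for z in(.05,.06,.08)])
for a,c,p in comps(T,(0,0,170),(180,60,255),(390,205,428,245),4):
    print('white',a,c,plane('top',c,.022)[:2],plane('top',c,.052)[:2]); 
    P=np.array([plane('top',q,.052)[:2] for q in p]); 
    w=np.linalg.svd(P-P.mean(0))[2][0];print(np.arctan2(w[1],w[0]))
E
```

```text
top orange 134 [293.37313433 173.52985075] [0.56184355 0.01602708] [0.04018509 0.0409134 ]
side orange 129 [337.62790698 170.47286822] [0.56046709 0.0186824 ] [0.05576879 0.05977579]
top red 4 [306.   167.25] [array([ 0.5961, -0.0142]), array([ 0.5931, -0.0143]), array([ 0.5872, -0.0146])]
top red 9 [278.66666667 178.66666667] [array([0.5717, 0.0574]), array([0.569 , 0.0566]), array([0.5634, 0.0551])]
top red 2 [299.  188.5] [array([0.5418, 0.0076]), array([0.5393, 0.0072]), array([0.5342, 0.0066])]
top red 9 [301.22222222 195.77777778] [array([0.5225, 0.0033]), array([0.5201, 0.003 ]), array([0.5154, 0.0024])]
side red 5 [351. 187.] [array([0.6098, 0.0404]), array([0.6015, 0.024 ]), array([ 0.5849, -0.0087])]
side red 5 [330. 189.] [array([0.5567, 0.0552]), array([0.5493, 0.0385]), array([0.5345, 0.0053])]
side red 8 [356.25  197.625] [array([ 0.5965, -0.0147]), array([ 0.5884, -0.0301]), array([ 0.5723, -0.0609])]
side red 10 [326.6 201.1] [array([0.5235, 0.0028]), array([ 0.5167, -0.013 ]), array([ 0.5031, -0.0444])]
white 48 [410.6875     220.85416667] [ 0.44069725 -0.2696165 ] [ 0.43582787 -0.26381714]
2.772644979050879
white 11 [404.         222.72727273] [ 0.43729006 -0.25199276] [ 0.43250438 -0.24662632]
2.690032771055239
white 15 [397.46666667 226.4       ] [ 0.42924212 -0.23427805] [ 0.42465414 -0.22934677]
1.6860126627365672
white 13 [416. 233.] [ 0.40847979 -0.27938044] [ 0.40440183 -0.27334123]
-2.4625767619319854
```

```bash
cat >> h.py <<'E'
def down(yaw): # tool x at yaw, z down
    return (R.from_euler('z',yaw)*R.from_euler('x',np.pi)).as_rotvec()
E
python3 - <<'E'
from h import *
print('mouth tri',tri((337.63,170.47),(293.37,173.53)))
print('line ends',plane('top',(409.4,229.8),.052),plane('top',(412.1,215.1),.052))
print(down(0),arm.observe()['ee_rot'])
t=-.41
for f in(0,np.pi):
    print('lid',f,solver.inverse_kinematics([.432,-.2625,.047],down(t+f)))
C=-.74
for k in range(-3,4):
    for d in(0,-1.35): print('can',k,round(C+k*2.0944,2),d,solver.inverse_kinematics([.5616,.0162,.15],down(C+k*2.0944+d)))
# yellow, ring
E
```

```text
mouth tri (array([0.56164185, 0.01627487, 0.11966616]), np.float64(0.001362193554210203))
line ends [ 0.4137216  -0.25794378  0.052     ] [ 0.45001977 -0.26908416  0.052     ]
[3.14159265 0.         0.        ] [ 3.11442942e+00 -4.00663106e-01 -9.08122932e-05]
lid 0 [-1.56841245e-01  3.21461483e-01 -6.07283374e-01  4.44089210e-16
 -6.42051469e-01  1.31763757e+00]
lid 3.141592653589793 [-1.56841245e-01  3.21461483e-01 -6.07283374e-01 -4.44089210e-16
 -6.42051469e-01 -1.82395508e+00]
can -3 -7.02 0 [ 0.37722522  0.26441509 -0.37917152  0.         -0.92720972  0.45355641]
can -3 -7.02 -1.35 [ 0.37722522  0.26441509 -0.37917152  0.         -0.92720972 -0.89644359]
can -2 -4.93 0 [ 0.37722522  0.26441509 -0.37917152  0.         -0.92720972  2.54795641]
can -2 -4.93 -1.35 [ 3.77225221e-01  2.64415091e-01 -3.79171521e-01  8.88178420e-16
 -9.27209715e-01  1.19795641e+00]
can -1 -2.83 0 [ 0.37722522  0.26441509 -0.37917152  0.         -0.92720972 -1.64082889]
can -1 -2.83 -1.35 [ 0.37722522  0.26441509 -0.37917152  0.         -0.92720972 -2.99082889]
can 0 -0.74 0 [ 3.77225221e-01  2.64415091e-01 -3.79171521e-01  4.44089210e-16
 -9.27209715e-01  4.53571106e-01]
can 0 -0.74 -1.35 [ 0.37722522  0.26441509 -0.37917152  0.         -0.92720972 -0.89642889]
can 1 1.35 0 [ 3.77225221e-01  2.64415091e-01 -3.79171521e-01 -4.44089210e-16
 -9.27209715e-01  2.54797111e+00]
can 1 1.35 -1.35 [ 3.77225221e-01  2.64415091e-01 -3.79171521e-01  8.88178420e-16
 -9.27209715e-01  1.19797111e+00]
can 2 3.45 0 [ 0.37722522  0.26441509 -0.37917152  0.         -0.92720972 -1.6408142 ]
can 2 3.45 -1.35 [ 3.77225221e-01  2.64415091e-01 -3.79171521e-01 -4.44089210e-16
 -9.27209715e-01 -2.99081420e+00]
can 3 5.54 0 [ 3.77225221e-01  2.64415091e-01 -3.79171521e-01  4.44089210e-16
 -9.27209715e-01  4.53585799e-01]
can 3 5.54 -1.35 [ 0.37722522  0.26441509 -0.37917152  0.         -0.92720972 -0.8964142 ]
```

```bash
python3 - <<'E'
from h import *
a,b=plane('side',(330.1,273.3),.052),plane('side',(352,273.3),.052)
print(a,b,(a+b)/2,np.arctan2(*(b-a)[1::-1]))
T=cv2.imread('pics/top0.png')[:,:,::-1].copy()
g=T[205:245,390:428].astype(int)
# handle: black body + white line ; use dark mask
m=(g.max(2)<60); p=np.argwhere(m)[:,::-1]+[390,205]
r=cv2.minAreaRect(p.astype(np.float32)); print(m.sum(),r)
box=cv2.boxPoints(r); print([plane('top',q,.045)[:2].round(4) for q in box])
E
```

```text
[ 0.4143004  -0.25632376  0.052     ] [ 0.45240455 -0.27490367  0.052     ] [ 0.43335248 -0.26561372  0.052     ] -0.45368526815612054
46 ((409.10003662109375, 223.20001220703125), (7.273237705230713, 17.39252471923828), 18.43494987487793)
[array([ 0.4148, -0.2429]), array([ 0.4553, -0.2616]), array([ 0.448 , -0.2782]), array([ 0.4076, -0.2594])]
```

```bash
python3 - <<'E'
from h import *
o=down(-.43)
jaws.move_gripper(0.65,60)
arm.move_pose([.432,-.2628,.17],o)
arm.move_straight([.432,-.2628,.048],rate=.15)
s=arm.observe();print(s['time'],s['ee_pos'],s['wrist_force'])
jaws.move_gripper(0.0,100)
s=arm.observe();print(s['time'],s['grip_width'],s['ee_pos'],s['wrist_force'],s['ft_torque'])
arm.move_straight([.432,-.2628,.10],rate=.15)
arm.sleep(.2)
s=arm.observe();print(s['time'],s['grip_width'],s['ee_pos'],s['wrist_force'],s['ft_torque'],s['qpos'])
for n in('top','side'):
    im=imaging.read_camera(n);cv2.imwrite(f'pics/{n}1.png',im[:,:,::-1]);crop(n,im,proj(n,[.432,-.2628,.08]),100,75,7,f'pics/{n}1z.png')
E
```

```text
4.8083 [ 0.43255978 -0.2629088   0.04858546] [0.30465238 0.17467527 0.86646177]
5.225 0.21360866325984063 [ 0.43242262 -0.26291822  0.04904056] [-2.01094247  1.57278971  6.82508158] [0.57464519 0.59004659 0.02761237]
5.925 0.21556606157879388 [ 0.43126229 -0.26262058  0.09889197] [-0.61679203 -0.06879138 -1.09271646] [ 0.0366113  -0.01992089  0.00376325] [-1.57489899e-01  2.43059940e-01 -5.56697667e-01 -2.79718656e-04
 -7.73060765e-01  1.29825785e+00]
pics/top1z.png origin 362 183 k 7
pics/side1z.png origin 289 224 k 7
```

View pics/side1z.png

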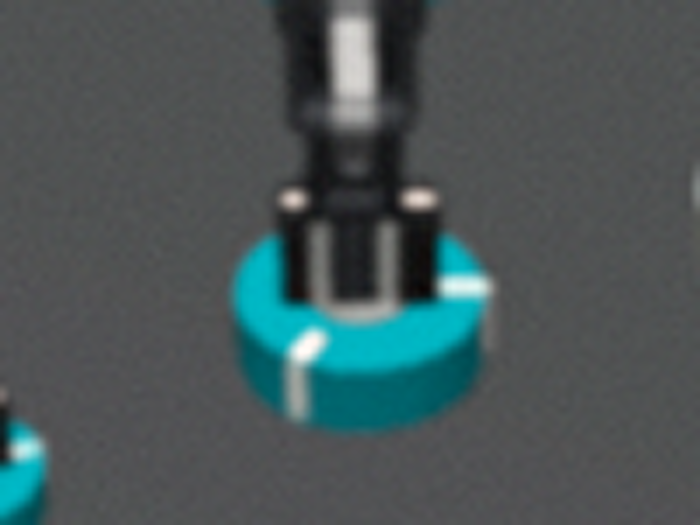

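View pics/top1z.png

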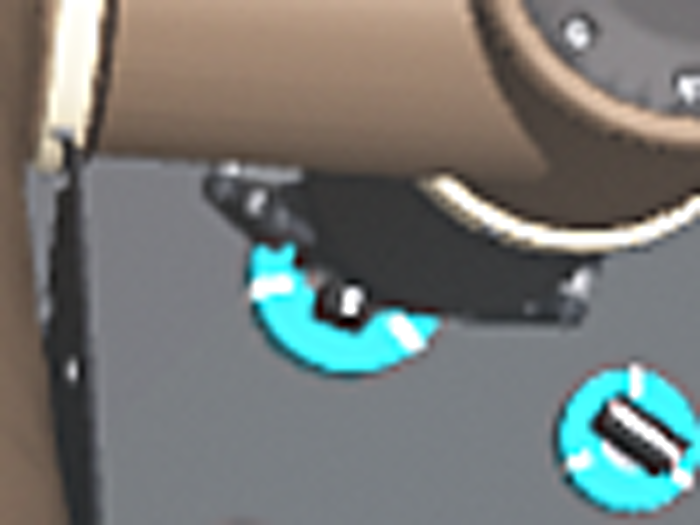

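The lid is gripped level and slightly off along the handle. Its marks show at about (400.6,224) and (420,230) in the top view. I'll measure the lid's offset from the TCP.

```bash
cat >> h.py <<'E'
def whites(im,box):
    hsv=cv2.cvtColor(np.ascontiguousarray(im),cv2.COLOR_RGB2HSV); m=cv2.inRange(hsv,(0,0,170),(180,70,255))
    k=np.zeros_like(m);k[box[1]:box[3],box[0]:box[2]]=1;m*=k
    n,l,s,c=cv2.connectedComponentsWithStats(m)
    return [(int(s[i,4]),c[i]) for i in range(1,n) if s[i,4]>=4]
def lidfrom(p120,p240):
    d=p120-p240; t=np.arctan2(d[1],d[0])-np.pi/2; r=np.hypot(*d)/3**.5
    return (p120+p240)/2+r/2*np.array([np.cos(t),np.sin(t)]),t,r
def extent(n,im,box,z):
    hsv=cv2.cvtColor(np.ascontiguousarray(im),cv2.COLOR_RGB2HSV); m=cv2.inRange(hsv,(82,100,60),(100,255,255))
    k=np.zeros_like(m);k[box[1]:box[3],box[0]:box[2]]=1;m*=k
    p=np.argwhere(m>0)[:,::-1]; return p[:,0].min(),p[:,0].max(),p[:,1].min(),p[:,1].max()
E
python3 - <<'E'
from h import *
T=cv2.imread('pics/top1.png')[:,:,::-1];S=cv2.imread('pics/side1.png')[:,:,::-1]
for a,c in whites(T,(395,210,428,240)): print(a,c,plane('top',c,.072))
for a,c in whites(S,(320,250,362,290)): print('s',a,c,plane('side',c,.072))
for n,im,b,u in(('side',S,(320,250,362,290),.05),):
    print(extent(n,im,b,0))
E
```

```text
5 [426.2 210.4] [ 0.45536118 -0.30125902  0.072     ]
16 [400.375 223.5  ] [ 0.42814205 -0.23397283  0.072     ]
9 [411.66666667 225.44444444] [ 0.42107571 -0.26098603  0.072     ]
15 [419.66666667 230.13333333] [ 0.40794989 -0.27911476  0.072     ]
s 6 [348.5        251.66666667] [ 0.46552337 -0.23360496  0.072     ]
s 14 [355.  264.5] [ 0.45832416 -0.27580567  0.072     ]
s 16 [332.  273.5] [ 0.40737286 -0.28095882  0.072     ]
(np.int64(322), np.int64(357), np.int64(257), np.int64(285))
```

```bash
python3 - <<'E'
from h import *
o=down(-.69)
arm.move_straight([.432,-.2628,.20],rate=.3)
arm.move_pose([.5617,.0162,.20],o)
arm.move_straight([.5617,.0162,.183],rate=.1)
arm.sleep(.3)
s=arm.observe();print(s['time'],s['grip_width'],s['ee_pos'],s['ee_rot'],s['wrist_force'],s['ft_torque'],s['qpos'])
for n in('top','side'):
    im=imaging.read_camera(n);cv2.imwrite(f'pics/{n}2.png',im[:,:,::-1]);crop(n,im,proj(n,[.56,.016,.11]),100,75,7,f'pics/{n}2z.png')
E
```

```text
8.3 0.21424152895973628 [0.56190983 0.01612947 0.18345503] [-2.95595641e+00  1.06254505e+00 -9.50497799e-04] [ 0.08696359 -0.56759829 -2.03250086] [-0.04063867 -0.03329259  0.03575425] [ 3.76918900e-01  2.30654124e-01 -3.38191463e-01  6.02939784e-05
 -1.00118905e+00  5.03691846e-01]
pics/top2z.png origin 243 138 k 7
pics/side2z.png origin 287 137 k 7
```

View pics/side2z.png

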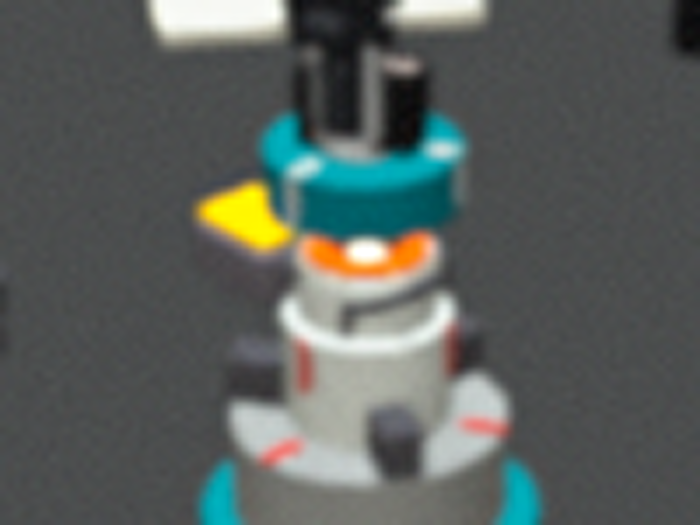

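View pics/top2z.png

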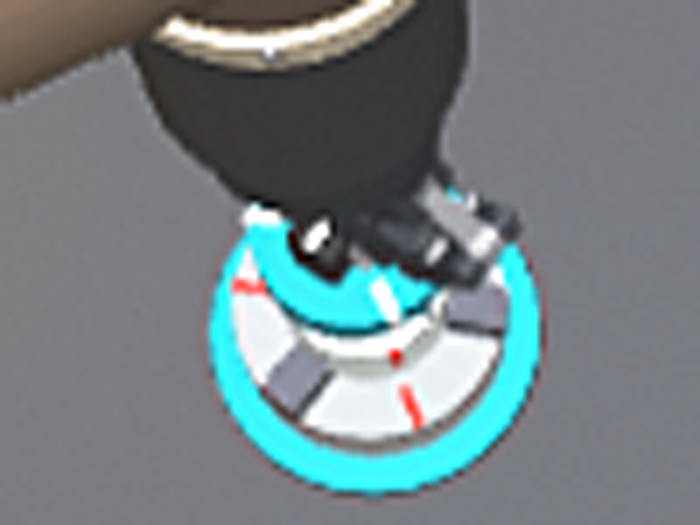

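In both views the white marks line up with the red marks. For example, in the top view the lid mark is at about (298,181) and the red dot at (299.6,189). I'll check centring by comparing axis columns in the side view.

```bash
python3 - <<'E'
from h import *
S=cv2.imread('pics/side2.png')[:,:,::-1];T=cv2.imread('pics/top2.png')[:,:,::-1]
for z in(0,.05,.08,.115,.134,.156): print(z,proj('side',[.5617,.0162,z]),proj('top',[.5617,.0162,z]))
print('lid side',extent('side',S,(315,150,360,172),0),'foot',extent('side',S,(310,195,370,230),0))
for r in (155,158,160,162,165): # lid rows
    hs=cv2.cvtColor(np.ascontiguousarray(S),cv2.COLOR_RGB2HSV)[r,315:362]; m=np.where((hs[:,0]>80)&(hs[:,0]<102)&(hs[:,1]>80))[0]+315; print(r,m.min(),m.max(),(m.min()+m.max())/2)
g=S[:,:,:].astype(int).sum(2)
for r in(178,184,186,190,202): print(r,g[r,322:360])
for a,c in whites(S,(315,150,362,172)): print('sw',a,c,plane('side',c,.156))
for a,c in whites(T,(270,160,305,188)): print('tw',a,c,plane('top',c,.156))
E
```

```text
0 [338.4917579  212.17536651] [296.20162701 185.99722965]
0.05 [338.26423453 195.24451844] [295.07077675 181.1736145 ]
0.08 [338.12340976 184.73049207] [294.3485715  178.09237508]
0.115 [337.95481575 172.10795033] [293.46065542 174.30340362]
0.134 [337.86128005 165.08830648] [292.95675774 172.15277728]
0.156 [337.75114294 156.80742113] [292.35281086 169.57479662]
lid side (np.int64(324), np.int64(353), np.int64(153), np.int64(170)) foot (np.int64(315), np.int64(364), np.int64(202), np.int64(225))
155 325 352 338.5
158 324 352 338.0
160 324 352 338.0
162 325 351 338.0
165 326 351 338.5
178 [215 222 226 219 212 249 328 409 456 499 523 540 570 572 594 612 623 619
 609 596 557 505 430 352 279 259 287 327 332 271 234 226 230 232 231 229
 231 233]
184 [240 245 227 227 255 370 532 657 713 703 675 637 590 485 406 462 535 558
 557 550 553 540 542 589 647 696 700 641 507 346 277 252 235 213 218 224
 226 235]
186 [308 300 308 299 311 360 392 413 446 554 614 657 681 685 694 705 711 713
 710 709 710 691 659 631 590 541 482 427 353 250 176 153 144 166 209 230
 224 229]
190 [178 186 179 177 196 282 366 375 330 385 468 506 516 517 512 514 512 521
 512 507 509 502 492 491 487 463 453 422 363 283 267 334 405 404 347 271
 232 226]
202 [354 426 455 439 485 561 581 571 592 590 588 596 599 590 588 587 570 466
 308 200 169 168 171 166 233 385 531 576 591 574 569 539 497 421 342 281
 264 274]
sw 5 [329.8 160.8] [0.53545528 0.00467428 0.156     ]
sw 4 [338.5 171. ] [ 0.53068752 -0.05297783  0.156     ]
tw 12 [279.66666667 168.41666667] [0.5669426  0.04549503 0.156     ]
tw 9 [287.66666667 171.33333333] [0.55835823 0.02735317 0.156     ]
tw 10 [277.8 175.8] [0.54950454 0.05089934 0.156     ]
tw 129 [288.73643411 184.15503876] [0.52743982 0.02686742 0.156     ]
```

```bash
python3 - <<'E'
from h import *
S0=cv2.imread('pics/side0.png').astype(float);S2=cv2.imread('pics/side2.png').astype(float)
def edges(im,r,ch,c0,c1,mid):
    x=cv2.GaussianBlur(im[r-1:r+2,:,:],(3,3),0)[1][:,ch]; d=np.abs(np.gradient(x))
    out=[]
    for a,b in((c0,mid),(mid,c1)):
        i=a+np.argmax(d[a:b]); w=d[i-2:i+3]; out.append((w*np.arange(i-2,i+3)).sum()/w.sum())
    return out,sum(out)/2
for r in(186,187,188,189,190,191): print('body',r,edges(S0,r,1,322,356,338))
for r in(204,206,208,210,212): print('chuck',r,edges(S0,r,2,312,366,338),edges(S0,r,1,312,366,338))
for r in(214,216,218): print('foot',r,edges(S0,r,1,308,370,338))
for r in(157,158,159,160,161,162,163): print('lid',r,edges(S2,r,1,318,360,338))
for r in(168,170,172): print('orange',r,edges(S0,r,2,322,354,338))
E
```

```text
body 186 ([np.float64(330.94029304029306), np.float64(349.85793311541363)], np.float64(340.3991130778534))
body 187 ([np.float64(331.3797923322684), np.float64(350.02091091377827)], np.float64(340.7003516230233))
body 188 ([np.float64(331.3460559796438), np.float64(350.0670527278269)], np.float64(340.7065543537353))
body 189 ([np.float64(331.78422273781905), np.float64(349.8926150552979)], np.float64(340.83841889655844))
body 190 ([np.float64(331.83), np.float64(349.8388489208633)], np.float64(340.83442446043165))
body 191 ([np.float64(331.8293499043977), np.float64(352.95256480970767)], np.float64(342.3909573570527))
chuck 204 ([np.float64(320.10803913228415), np.float64(340.28624634211224)], np.float64(330.1971427371982)) ([np.float64(316.89241622574957), np.float64(340.28075)], np.float64(328.5865831128748))
chuck 206 ([np.float64(320.084001394214), np.float64(358.79927536231884)], np.float64(339.4416383782664)) ([np.float64(315.8862669245648), np.float64(363.08298755186723)], np.float64(339.48462723821604))
chuck 208 ([np.float64(320.0593138826547), np.float64(358.7130011240165)]
[... 1215 characters left out ...]
loat64(352.55721830985914)], np.float64(338.90621826308893))
lid 161 ([np.float64(326.8676636568849), np.float64(349.06467065868264)], np.float64(337.96616715778373))
lid 162 ([np.float64(327.0962612806188), np.float64(347.90391676866585)], np.float64(337.5000890246423))
lid 163 ([np.float64(323.88914233576645), np.float64(347.5181488203267)], np.float64(335.7036455780466))
orange 168 ([np.float64(337.1792452830189), np.float64(345.9452484322238)], np.float64(341.56224685762135))
orange 170 ([np.float64(320.9264544456641), np.float64(348.11738811445343)], np.float64(334.5219212800588))
orange 172 ([np.float64(329.2600487210719), np.float64(348.97525809896763)], np.float64(339.1176534100198))
```

```bash
python3 - <<'E'
from h import *
print('side right',cam('side')[1][:,0])
P=np.array([.5617,.0162,.1])
for n in('side','top'):
    print(n,[(proj(n,P+d)-proj(n,P))*1 for d in(np.array([.001,0,0]),np.array([0,.001,0]))])
T0=cv2.imread('pics/top0.png').astype(float)
# foot & chuck outer: circle fits from contours
def fit(mask,z,n='top'):
    c=max(cv2.findContours(mask,0,cv2.CHAIN_APPROX_NONE)[0],key=len)[:,0]
    h=cv2.convexHull(c)[:,0]
    el=cv2.fitEllipse(np.array([plane(n,q,z)[:2]*1e4 for q in h],np.float32)); return np.array(el[0])/1e4,np.array(el[1])/1e4
hsv=cv2.cvtColor(T0.astype(np.uint8),cv2.COLOR_BGR2HSV)
m=cv2.inRange(hsv,(82,100,60),(100,255,255)); m[:150]=0;m[215:]=0;m[:,:265]=0;m[:,330:]=0
for z in(.008,.012,.016): print('foot',z,fit(m,z))
m=cv2.inRange(hsv,(10,120,120),(30,255,255)); m[:150]=0;m[215:]=0;m[:,:265]=0;m[:,330:]=0
for z in(.118,.120): print('seal',z,fit(m,z))
# lid in hand (side2): fit extents vs model: project rim circle at TCP
th=np.linspace(0,2*np.pi,200)
def ext(n,c,r,z): q=np.array([proj(n,[c[0]+r*np.cos(t),c[1]+r*np.sin(t),z]) for t in th]); return q.min(0),q.max(0)
print('lid pred',ext('side',(.5619,.0161),.0345,.156),'foot pred',ext('side',(.5617,.0162),.062,.012),'chuck pred',ext('side',(.5617,.0162),.05,.05))
print('seal pred',ext('side',(.5617,.0162),.022,.119))
E
```

```text
side right [ 0.90998204 -0.41406078 -0.02205352]
side [array([ 0.36710617, -0.08491547]), array([-0.17467872, -0.16723565])]
top [array([-0.02752605, -0.39420849]), array([-0.40873016,  0.03255291])]
foot 0.008 (array([0.56271064, 0.01611614]), array([0.12334976, 0.12410654]))
foot 0.012 (array([0.56167363, 0.01595537]), array([0.12295031, 0.12370468]))
foot 0.016 (array([0.56063662, 0.0157946 ]), array([0.12255088, 0.12330278]))
seal 0.118 (array([0.56199546, 0.01595573]), array([0.04030063, 0.04145432]))
seal 0.12 (array([0.56142754, 0.01586777]), array([0.04022899, 0.04138064]))
lid pred (array([323.46239606, 150.87295799]), array([352.25170476, 163.06348856])) foot pred (array([314.17547604, 196.14554622]), array([362.77143118, 221.34014312])) chuck pred (array([318.38047525, 185.76376913]), array([358.19789019, 205.44767716]))
seal pred (array([328.91538691, 166.65739031]), array([346.96417497, 174.75721117]))
```

```bash
python3 - <<'E'
from h import *
x,y=.5623,.0158
arm.move_straight([x,y,.170],rate=.1); arm.sleep(.1)
f0=arm.observe()['wrist_force'];print(f0)
z=.170
while z>.1475:
    z-=.0015 if z>.155 else .0008
    arm.move_straight([x,y,z],rate=.06); arm.sleep(.05)
    s=arm.observe(); f=s['wrist_force']-f0
    print(round(s['time'],2),round(z,4),s['ee_pos'].round(4),f.round(2),s['ft_torque'].round(2))
    if abs(f[2])>3.5 or np.hypot(f[0],f[1])>6: break
E
```

```text
[-0.00673598  0.14702236 -1.80441898]
9.08 0.1685 [0.5623 0.0158 0.1686] [ 0.51 -1.11  0.49] [ 0.02 -0.03  0.02]
9.38 0.167 [0.5623 0.0158 0.167 ] [-0.36 -0.09  0.22] [ 0.01  0.03 -0.02]
9.68 0.1655 [0.5623 0.0158 0.1654] [-1.35 -0.15 -1.01] [ 0.04 -0.04  0.03]
9.98 0.164 [0.5623 0.0158 0.1639] [ 0.08 -1.1   0.27] [-0.01  0.03 -0.04]
10.28 0.1625 [0.5623 0.0158 0.1624] [ 0.63 -0.37  0.11] [-0.03  0.07  0.02]
10.58 0.161 [0.5623 0.0158 0.1609] [-0.19  0.03  0.45] [-0.    0.01 -0.02]
10.88 0.1595 [0.5623 0.0158 0.1594] [ 0.28  0.43 -0.39] [-0.04 -0.04  0.  ]
11.18 0.158 [0.5622 0.0158 0.1579] [0.04 0.44 1.32] [-0.01  0.01 -0.01]
11.48 0.1565 [0.5623 0.0158 0.1564] [-0.35  0.27  0.76] [ 0.04 -0.04  0.03]
11.78 0.155 [0.5623 0.0158 0.1549] [-0.52 -0.68  0.48] [0.05 0.01 0.03]
12.08 0.1542 [0.5623 0.0158 0.1542] [0.23 1.38 0.87] [ 0.03 -0.04 -0.06]
12.38 0.1534 [0.5623 0.0158 0.1534] [-0.01 -0.19  0.61] [-0.01 -0.   -0.02]
12.68 0.1526 [0.5623 0.0158 0.1526] [0.76 0.64 0.06] [-0.04 -0.01 -0.  ]
12.98 0.1518 [0.5623 0.0158 0.1518] [1.24 0.89 0.39] [-0.02  0.05 -0.04]
13.28 0.151 [0.5623 0.0158 0.151 ] [-0.49  0.38  0.41] [ 0.01  0.01 -0.  ]
13.58 0.1502 [0.5623 0.0158 0.1502] [-0.19 -0.5   1.12] [-0.01  0.04  0.  ]
13.88 0.1494 [0.5623 0.0158 0.1494] [0.75 0.34 0.29] [ 0.01 -0.01  0.02]
14.18 0.1486 [0.5624 0.0158 0.1489] [-1.78 -0.18  4.72] [ 0.1   0.54 -0.01]
```

```bash
python3 - <<'E'
from h import *
im=imaging.read_camera('side');cv2.imwrite('pics/side3.png',im[:,:,::-1]);crop('side',im,proj('side',[.56,.016,.09]),100,75,7,'pics/side3z.png')
im=imaging.read_camera('top');cv2.imwrite('pics/top3.png',im[:,:,::-1])
for i in range(4):
    s=arm.observe();print(s['time'],s['wrist_force'],s['ft_torque'],s['ee_pos']);arm.sleep(.05)
E
```

```text
pics/side3z.png origin 287 144 k 7
14.2833 [-0.98968523 -0.30021984  3.61181126] [0.07470661 0.57434222 0.02945126] [0.56239417 0.01579173 0.14888379]
14.3333 [-1.36692051 -0.48616894  3.67976987] [0.09902825 0.58957679 0.0028842 ] [0.56241799 0.01578929 0.14887504]
14.3833 [-1.44416052  1.18787434  3.81319348] [ 0.1000976   0.54617966 -0.01804819] [0.56241216 0.0158263  0.14886421]
14.4333 [-1.57139904  0.84241078  4.07433747] [0.08715349 0.62264142 0.01213226] [0.56242999 0.01582582 0.14886372]
```

View pics/side3z.png

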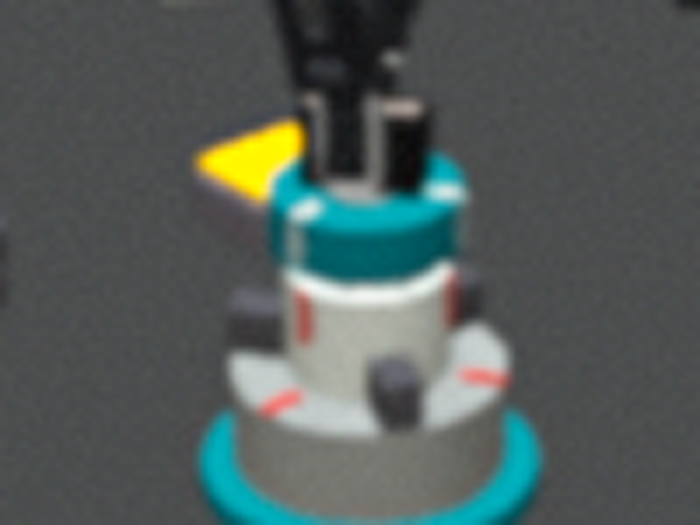

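The lid has dropped fully over the neck, level, with its marks over the red ones. At about 15 mm below the rim it is resting on the seal. Now I'll screw it down with torque feedback and z compliance.

```bash
cat >> h.py <<'E'
def rd(n=6):
    F=[];M=[]
    for _ in range(n):
        s=arm.observe();F.append(s['wrist_force']);M.append(s['ft_torque']);arm.sleep(.02)
    return s,np.mean(F,0),np.mean(M,0)
def go(x,y,z,yaw):
    q=solver.inverse_kinematics([x,y,z],down(yaw)); arm.movej(q)
E
python3 - <<'E'
from h import *
import json
x,y,z,yaw=.5619,.0158,.1488,-.69
go(x,y,z,yaw)
s,F,M=rd();print('start',F.round(2),M.round(3),s['ee_pos'].round(4))
while yaw>-.69-1.25:
    yaw-=.06; go(x,y,z,yaw); s,F,M=rd()
    print(round(s['time'],2),round(yaw,3),round(z,4),F.round(2),M.round(3),s['ee_pos'].round(4))
    if F[2]>1.0: z+=.00015
    if F[2]<-3: z-=.0002
    if M[2]>.12 or F[2]<-5.5 or F[2]>8: break
json.dump([x,y,z,yaw],open('st.json','w'))
E
```

```text
start [ 1.14 -0.31  2.17] [-0.209 -0.432  0.002] [0.5623 0.0158 0.1489]
15.17 -0.75 0.1488 [ 1.12 -0.23  2.75] [-0.035 -0.463 -0.011] [0.5622 0.0159 0.1489]
15.52 -0.81 0.1489 [1.62 1.48 1.65] [ 0.563 -0.6    0.004] [0.5621 0.016  0.149 ]
15.87 -0.87 0.1491 [2.31 2.42 0.38] [ 0.989 -0.959  0.024] [0.5621 0.016  0.1491]
16.22 -0.93 0.1491 [ 4.04  3.41 -0.51] [ 1.422 -1.316  0.064] [0.5621 0.016  0.1491]
16.57 -0.99 0.1491 [ 3.24  4.38 -0.36] [ 1.628 -1.351  0.09 ] [0.5622 0.0161 0.1491]
16.92 -1.05 0.1491 [ 3.7   4.26 -0.38] [ 1.657 -1.437  0.068] [0.5623 0.0162 0.1492]
17.27 -1.11 0.1491 [ 3.97  4.2  -0.79] [ 1.673 -1.507  0.082] [0.5624 0.0162 0.1492]
17.62 -1.17 0.1491 [ 3.95  5.02 -0.77] [ 1.835 -1.595  0.07 ] [0.5625 0.0163 0.1492]
17.97 -1.23 0.1491 [ 4.28  4.73 -1.04] [ 1.852 -1.632  0.116] [0.5625 0.0163 0.1492]
18.32 -1.29 0.1491 [ 4.77  4.65 -1.22] [ 1.773 -1.796  0.09 ] [0.5626 0.0163 0.1492]
18.67 -1.35 0.1491 [ 4.67  4.78 -1.18] [ 1.928 -1.848  0.109] [0.5627 0.0164 0.1493]
19.02 -1.41 0.1491 [ 4.49  4.9  -1.52] [ 2.02  -1.917  0.124] [0.5628 0.0165 0.1493]
```

```bash
python3 - <<'E'
from h import *
import json
x,y,z,yaw=json.load(open('st.json'))
s,F,M=rd()
for i in range(3):
    x+=.00015*F[0]; y+=.00012*F[1]
    go(x,y,z,yaw); s,F,M=rd()
    print('adj',round(s['time'],2),round(x,4),round(y,4),F.round(2),M.round(3),s['ee_pos'].round(4))
json.dump([x,y,z,yaw],open('st.json','w'))
for i in range(20):
    yaw-=.04; go(x,y,z,yaw); s,F,M=rd(5)
    print(round(s['time'],2),round(yaw,3),round(x,4),round(y,4),round(z,4),F.round(2),M.round(3),s['ee_pos'].round(4))
    if abs(F[0])>1.2: x+=.0001*F[0]
    if abs(F[1])>1.2: y+=.0001*F[1]
    if F[2]>1.0: z+=.00015
    if F[2]<-3: z-=.00015
    if M[2]>.15 or F[2]<-6 or F[2]>6 or yaw<-1.95: break
json.dump([x,y,z,yaw],open('st.json','w'))
E
```

```text
adj 19.47 0.5626 0.0164 [ 3.84  3.31 -0.14] [ 1.459 -1.489  0.068] [0.5629 0.0166 0.1492]
adj 19.82 0.5632 0.0168 [2.76 2.36 0.79] [ 0.886 -0.938  0.06 ] [0.563  0.0166 0.1491]
adj 20.17 0.5636 0.0171 [-0.05  0.51  2.23] [ 0.154 -0.174  0.033] [0.5631 0.0167 0.149 ]
20.5 -1.45 0.5636 0.0171 0.1491 [-0.17  0.08  1.99] [-0.073 -0.013 -0.013] [0.5633 0.0169 0.149 ]
20.83 -1.49 0.5636 0.0171 0.1493 [0.07 0.25 0.54] [-0.064 -0.077 -0.011] [0.5634 0.017  0.1491]
21.17 -1.53 0.5636 0.0171 0.1493 [-0.1  -0.32 -0.26] [-0.026 -0.056 -0.016] [0.5635 0.0171 0.1491]
21.5 -1.57 0.5636 0.0171 0.1493 [ 0.15  0.16 -0.92] [ 0.009 -0.024  0.003] [0.5635 0.017  0.1491]
21.83 -1.61 0.5636 0.0171 0.1493 [ 0.04  0.29 -1.42] [-0.033 -0.074 -0.014] [0.5635 0.0171 0.1492]
22.17 -1.65 0.5636 0.0171 0.1493 [ 0.37 -0.03 -1.39] [-0.062 -0.179 -0.004] [0.5636 0.0171 0.1492]
22.5 -1.69 0.5636 0.0171 0.1493 [ 0.92  0.02 -1.68] [ 0.011 -0.288  0.013] [0.5636 0.0171 0.1492]
22.83 -1.73 0.5636 0.0171 0.1493 [ 1.23 -0.08 -2.21] [ 0.029 -0.539  0.042] [0.5637 0.0171 0.1492]
23.17 -1.77 0.5637 0.0171 0.1493 [ 2.26 -0.14 -3.93] [ 0.117 -0.787  0.062] [0.5638 0.0172 0.1492]
23.5 -1.81 0.5639 0.0171 0.1491 [ 2.59  0.25 -4.24] [ 0.144 -0.978  0.092] [0.564  0.0171 0.1491]
23.83 -1.85 0.5642 0.0171 0.1489 [ 2.41  0.6  -4.28] [ 0.164 -0.92   0.123] [0.5643 0.0172 0.149 ]
24.17 -1.89 0.5644 0.0171 0.1488 [ 2.36  0.71 -2.8 ] [ 0.262 -0.703  0.209] [0.5644 0.0171 0.1489]
```

```bash
python3 - <<'E'
from h import *
import json
x,y,z,yaw=json.load(open('st.json'))
for i in range(14):
    yaw-=.02 if i<3 else .014; go(x,y,z,yaw); s,F,M=rd(8)
    print(round(s['time'],2),round(yaw,3),round(x,4),round(y,4),round(z,4),F.round(2),M.round(3),s['ee_pos'].round(4))
    if abs(F[0])>1.2: x+=.00012*F[0]
    if abs(F[1])>1.2: y+=.00012*F[1]
    if F[2]>-0.5: z+=.0001
    if F[2]<-2.8: z-=.0001
    if M[2]>.40 or F[2]<-7 or F[2]>6 or yaw<-2.08: break
json.dump([x,y,z,yaw],open('st.json','w'))
im=imaging.read_camera('side');cv2.imwrite('pics/side4.png',im[:,:,::-1]);crop('side',im,proj('side',[.56,.016,.09]),100,75,7,'pics/side4z.png')
E
```

```text
24.55 -1.91 0.5647 0.0171 0.1488 [ 0.71  1.04 -1.93] [ 0.334 -0.309  0.269] [0.5645 0.0171 0.1488]
24.93 -1.93 0.5647 0.0171 0.1488 [ 0.79  0.77 -2.46] [ 0.294 -0.312  0.278] [0.5646 0.0171 0.1488]
25.32 -1.95 0.5647 0.0171 0.1488 [ 1.08  0.55 -2.55] [ 0.22  -0.446  0.331] [0.5647 0.0171 0.1488]
25.7 -1.964 0.5647 0.0171 0.1488 [ 1.58  0.31 -3.63] [ 0.14  -0.611  0.379] [0.5647 0.0171 0.1488]
26.08 -1.978 0.5649 0.0171 0.1487 [ 0.98  0.25 -3.2 ] [ 0.114 -0.362  0.382] [0.5648 0.0171 0.1487]
26.47 -1.992 0.5649 0.0171 0.1486 [ 0.57  0.19 -2.48] [ 0.061 -0.256  0.419] [0.5649 0.0171 0.1486]
pics/side4z.png origin 287 144 k 7
```

View pics/side4z.png

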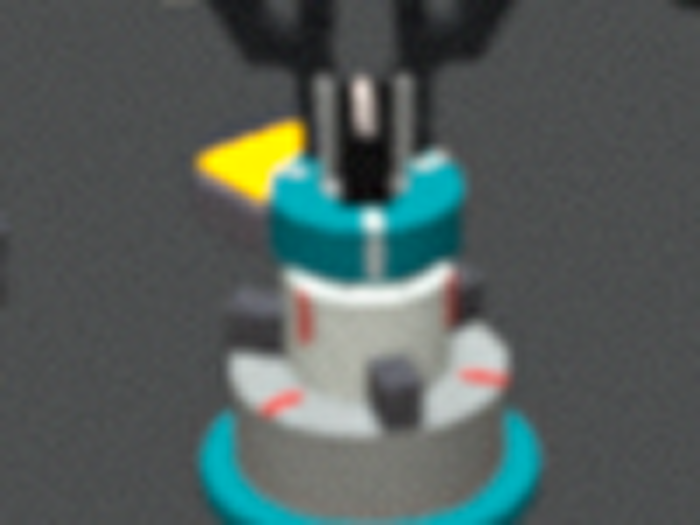

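The lid is seated level with its studs turned under the ramps. The moment is 0.42 N m, inside the snug band. I'll make one small nudge to mid-band, then release.

```bash
python3 - <<'E'
from h import *
import json
x,y,z,yaw=json.load(open('st.json'))
yaw-=.01; go(x,y,z,yaw); s,F,M=rd(12); print(F.round(2),M.round(3))
jaws.move_gripper(0.55); s,F,M=rd(6); print('open',s['time'],s['grip_width'],F.round(2),M.round(3),s['ee_pos'])
arm.move_straight([x,y,.25],rate=.12)
arm.move_straight([.45,-.1,.30],rate=.3); arm.sleep(.3)
s,F,M=rd();print(s['time'],F.round(2),M.round(3))
for n in('top','side'):
    im=imaging.read_camera(n);cv2.imwrite(f'pics/{n}5.png',im[:,:,::-1]);crop(n,im,proj(n,[.56,.016,.09]),100,75,7,f'pics/{n}5z.png')
E
```

```text
[ 0.85 -0.27 -2.02] [-0.068 -0.289  0.463]
open 27.4583 0.5532248604937584 [-0.17 -0.05  0.15] [-0.002  0.006  0.002] [0.56492148 0.01709244 0.14873355]
29.575 [-0.05  0.22 -0.46] [-0.002  0.007  0.009]
pics/top5z.png origin 244 140 k 7
pics/side5z.png origin 287 144 k 7
```

View pics/side5z.png

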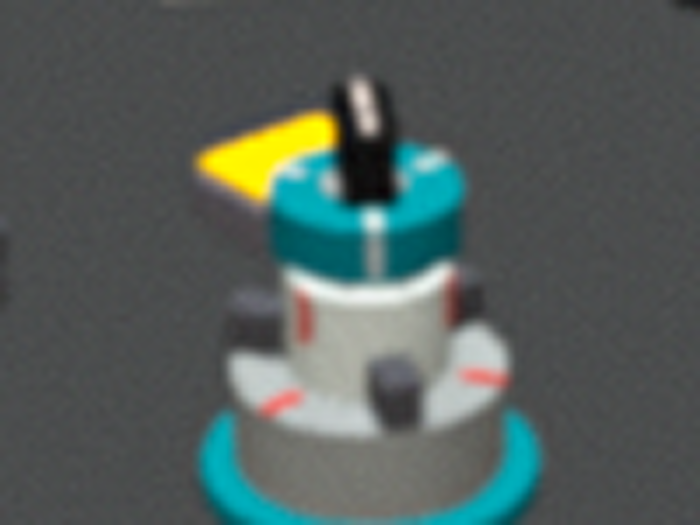

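View pics/top5.png

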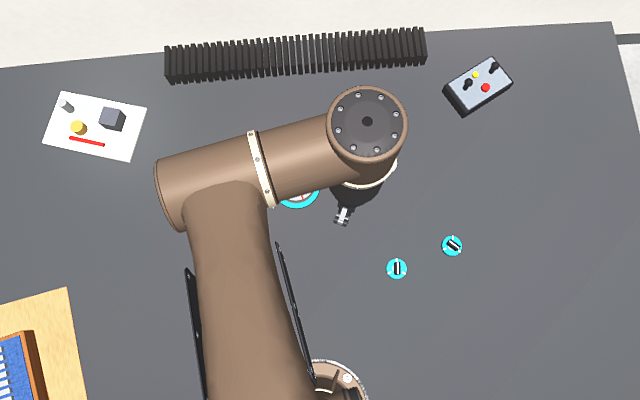

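View pics/top5z.png

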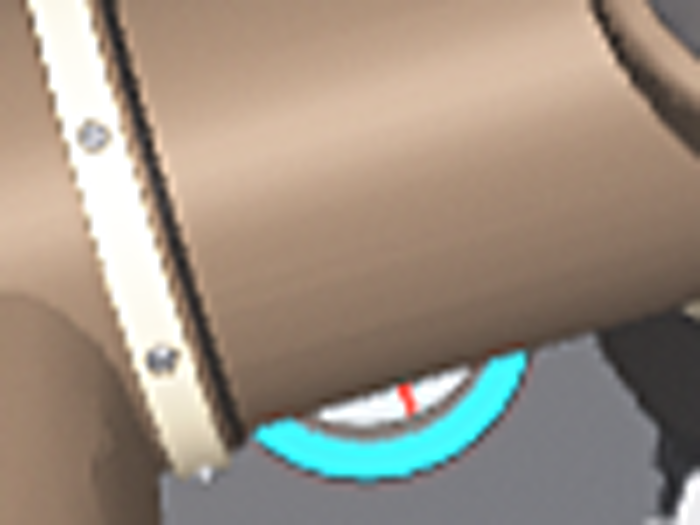

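```bash
python3 - <<'E'
from h import *
arm.move_straight([.40,-.38,.30],rate=.3); arm.sleep(.2)
im=imaging.read_camera('top');cv2.imwrite('pics/top6.png',im[:,:,::-1]);crop('top',im,proj('top',[.56,.016,.09]),100,75,7,'pics/top6z.png')
print(arm.observe()['time'],proj('top',[.5625,.0162,.122]))
for a,c in whites(im,(275,155,312,192)): print(a,c,plane('top',c,.121))
E
```

```text
pics/top6z.png origin 244 140 k 7
31.0417 [293.2545376  173.19822089]
13 [290.38461538 162.30769231] [0.59054338 0.02132536 0.121     ]
42 [292.30952381 169.71428571] [0.57163732 0.01792777 0.121     ]
53 [308.13207547 173.86792453] [ 0.55818924 -0.01919658  0.121     ]
15 [278.26666667 175.33333333] [0.56045303 0.05243154 0.121     ]
15 [292.13333333 178.06666667] [0.55094812 0.01972857 0.121     ]
88 [280.63636364 184.59090909] [0.53713041 0.04816281 0.121     ]
86 [303.45348837 188.96511628] [ 0.52195288 -0.00534759  0.121     ]
```

View pics/top6z.png

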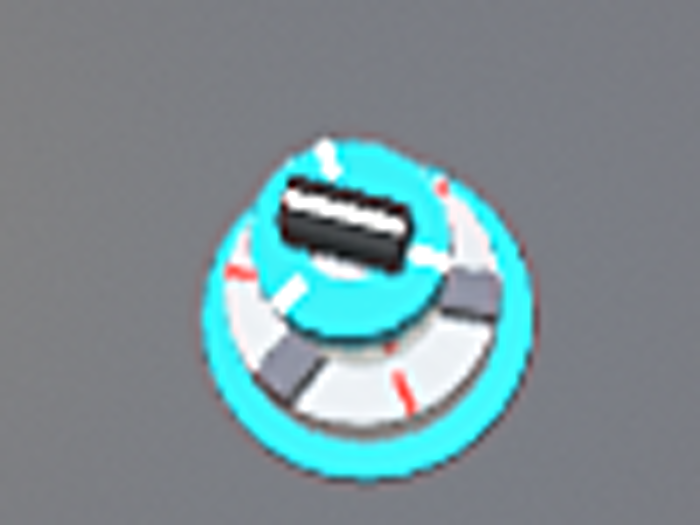

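View pics/top6.png

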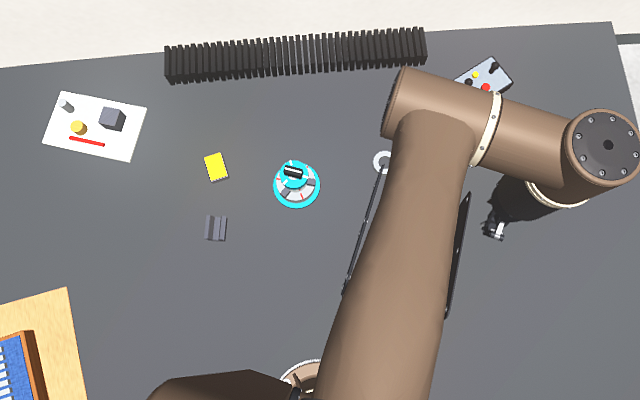

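The lid is level and centred, the handle's lead has unwound after release, and the bystanders are where they were. I'm handing the job in.

```bash
python3 - <<'E'
from rig import arm
arm.finish_job(); print(arm.observe()['time'])
E
```

```text
the job is handed in; nothing more can be done
the job is handed in; nothing more can be done
```

I put the 69 mm teal lid on the canister's neck with its marks in line, screwed it down clockwise to snug, released it and handed the job in. The robot's clock read about 31 s, and the interface gave no verdict.

**Seating:** the lid dropped over the neck to about 15 mm below the rim. That is the depth expected for resting on the seal, and it looked level in the side view.

**Tightening:** the ramps bit about 1 rad from the marks. I stopped when the wrist moment read 0.46 N m, inside the 0.35 to 0.55 band.

**Last checks:**
- After release, the tool forces were back to about zero and the arm was well clear.
- The lid looked level and centred in both views.
- The box and V-block had not moved visibly. The arm partly hid the ring gauge, but its visible part was in place.

**Not confirmed or in disagreement:**
- I could not measure the clamping force on the ramps; I inferred it from the wrist moment.
- While turning, lateral forces reached about 5 N on each horizontal axis, and I relieved them before the bite.
- The TCP drifted about 2 mm in x while turning, which probably reflects an off-centre grip.
- The two cameras disagreed by about 1 mm on where the mouth is.

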